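# Pack the moulded hood covers, tally each one and close the box

## Task

Pack every blue hood cover from the bench into the grey divided box, hood up and flat on the floor of a cell, one to a cell. Log them on the dial piece counter: one full stroke of its red-knobbed lever to the stop for each cover you pack, letting it spring right back each time, so that the pointer, now at zero, ends on the number of covers. When all are packed and logged, swing the blue lid fully shut, and leave the cup, the roller and the tape alone.

Things in the scene. Friction and masses are not known exactly. Their poses are not given: they have to be found in the camera images.
- cover1: blue moulded hood cover, about 70 g: flange 64 x 52 x 6 mm (long side along x), in its middle a hood 26 mm (x) by 34 mm (y) up to 40 mm height. Origin: centre of the underside; z up through the hood. A half turn about z looks the same. Grip it by the hood's faces 26 mm apart, fingers closing along its x. 3 to 5 of the five covers are present, flange down on the grey mat; an absent one reads None.
- cover2: a blue hood cover just like cover1; None when absent
- cover3: a blue hood cover just like cover1; None when absent
- cover4: a blue hood cover just like cover1; None when absent
- cover5: a blue hood cover just like cover1; None when absent
- box: fixed grey divided box: outside 153 mm along its x, 268 mm along its y, walls 5 mm, rim 55 mm above the bench. Origin: centre of its underside. Low brown dividers, 3 mm thick, tops 22 mm above the bench, make 2 x 3 cells. It is turned about 90 degrees: its +x side, with the lid's hinge, faces the robot's left (+y).
- box_in (a point): centre of the box's inner floor, 5 mm above the bench, axes those of the box. Cells are 70 mm (x) by 84 mm (y), with centres at x = -36.5 and +36.5 mm, y = -87, 0 and +87 mm from here. A cover lies flat in a cell with its long side along y, 10 mm free at each end and 9 mm at each side. The lid's hinge runs along y at x = +76.5 mm.
- lid (a joint): angle of the blue lid (rad): 0 shut flat on the rim, 1.57 upright, at most 2.2, leaning back outwards. Starts open at 1.9 to 2.15. A stiff friction hinge: it stays where it is left and takes 0.2 to 0.35 N m to move. The lid is a plate 153 mm (from hinge to free edge) by 268 mm, 6 mm thick, with 2 mm ribs on its outer face, and a yellow tab.
- lid_hinge (a point): middle of the lid's hinge line, on the lid's underside at the box's +x rim, 55.5 mm above the bench. Axes move with the lid: -x points from the hinge to the free edge, z out of the lid's outer face (on top when shut); turning about +y opens it.
- lid_tab (a point): centre of the yellow tab, 15 mm (x) by 70 mm (y), 6 mm thick, that stands out from the middle of the lid's free edge; 160.5 mm from the hinge and 3 mm above the lid's underside; axes are the lid's.
- counter: fixed dial piece counter: base plate 115 x 115 x 8 mm and a round grey housing of 45 mm radius, top at 45 mm. Origin: centre of its underside, on the vertical axis of lever and dial; z up. On top a white dial with ten ticks (the thick blue one is zero) and a red pointer.
- lever (a joint): angle of the counter's lever (rad) about the counter's vertical axis, growing counter-clockwise seen from above: 0 at rest, 0.74 at its stop. A spring drives it back to 0: 1.6 N at rest to 2.7 N at the stop, at the knob, plus up to 1 N while it turns the dial. Swing it smoothly, the knob slower than 0.2 m/s.
- lever_knob (a point): centre of the top of the lever's upright red knob, a cylinder of 15 mm diameter from 22 to 70 mm above the bench, 95 mm from the counter's axis, on a steel arm (8 mm thick, at 24 mm height) that comes out of the housing. Moves with the lever. At rest it stands on the robot's side of the counter.
- count (a joint): angle of the dial's pointer (rad), growing counter-clockwise seen from above; 0 at the start. A ratchet turns it by one tick (0.628 rad) for each full stroke of the lever; it never turns back. A stroke that stops short leaves it between ticks.
- cup: white plastic cup with a wooden stirring stick, 68 mm across the rim, 75 mm high (stick to 125 mm); bystander. Origin: centre of its underside.
- roller: hand roller with a yellow loop handle, about 60 x 100 mm and 133 mm high; bystander. Origin: centre of its underside.
- tape: roll of blue tape lying flat, 90 mm across, 24 mm high; bystander. Origin: centre of its underside.

How it is judged (in metres and radians):
On the way, in this order (a step that is already met when the one before it is completed fails the run):
1. the lid still open, every cover is packed flat in the box and the pointer stands on the number of covers, the lever back at rest (x of cover1 in the frame of box_in between -0.066 and 0.066 m and y of cover1 in the frame of box_in between -0.124 and 0.124 m and z of cover1 in the frame of box_in between -0.008 and 0.008 m and angle between each of cover1, cover2, cover3, cover4, cover5's own z axis and vertical below 0.12 rad and x of cover2 in the frame of box_in between -0.066 and 0.066 m and y of cover2 in the frame of box_in between -0.124 and 0.124 m and z of cover2 in the frame of box_in between -0.008 and 0.008 m and x of cover3 in the frame of box_in between -0.066 and 0.066 m and y of cover3 in the frame of box_in between -0.124 and 0.124 m and z of cover3 in the frame of box_in between -0.008 and 0.008 m and x of cover4 in the frame of box_in between -0.066 and 0.066 m and y of cover4 in the frame of box_in between -0.124 and 0.124 m and z of cover4 in the frame of box_in between -0.008 and 0.008 m and x of cover5 in the frame of box_in between -0.066 and 0.066 m and y of cover5 in the frame of box_in between -0.124 and 0.124 m and z of cover5 in the frame of box_in between -0.008 and 0.008 m and (((height (world z) of cover1 above -9 m or value of joint count above 999 rad) and (height (world z) of cover2 above -9 m or value of joint count above 999 rad) and (height (world z) of cover3 above -9 m or value of joint count above 999 rad) and not (height (world z) of cover4 above -9 m or value of joint count above 999 rad) and not (height (world z) of cover5 above -9 m or value of joint count above 999 rad) and value of joint count between 1.6849 and 2.0849 rad) or ((height (world z) of cover1 above -9 m or value of joint count above 999 rad) and (height (world z) of cover2 above -9 m or value of joint count above 999 rad) and not (height (world z) of cover3 above -9 m or value of joint count above 999 rad) and (height (world z) of cover4 above -9 m or value of joint count above 999 rad) and not (height (world z) of cover5 above -9 m or value of joint count above 999 rad) and value of joint count between 1.6849 and 2.0849 rad) or ((height (world z) of cover1 above -9 m or value of joint count above 999 rad) and (height (world z) of cover2 above -9 m or value of joint count above 999 rad) and not (height (world z) of cover3 above -9 m or value of joint count above 999 rad) and not (height (world z) of cover4 above -9 m or value of joint count above 999 rad) and (height (world z) of cover5 above -9 m or value of joint count above 999 rad) and value of joint count between 1.6849 and 2.0849 rad) or ((height (world z) of cover1 above -9 m or value of joint count above 999 rad) and not (height (world z) of cover2 above -9 m or value of joint count above 999 rad) and (height (world z) of cover3 above -9 m or value of joint count above 999 rad) and (height (world z) of cover4 above -9 m or value of joint count above 999 rad) and not (height (world z) of cover5 above -9 m or value of joint count above 999 rad) and value of joint count between 1.6849 and 2.0849 rad) or ((height (world z) of cover1 above -9 m or value of joint count above 999 rad) and not (height (world z) of cover2 above -9 m or value of joint count above 999 rad) and (height (world z) of cover3 above -9 m or value of joint count above 999 rad) and not (height (world z) of cover4 above -9 m or value of joint count above 999 rad) and (height (world z) of cover5 above -9 m or value of joint count above 999 rad) and value of joint count between 1.6849 and 2.0849 rad) or ((height (world z) of cover1 above -9 m or value of joint count above 999 rad) and not (height (world z) of cover2 above -9 m or value of joint count above 999 rad) and not (height (world z) of cover3 above -9 m or value of joint count above 999 rad) and (height (world z) of cover4 above -9 m or value of joint count above 999 rad) and (height (world z) of cover5 above -9 m or value of joint count above 999 rad) and value of joint count between 1.6849 and 2.0849 rad) or (not (height (world z) of cover1 above -9 m or value of joint count above 999 rad) and (height (world z) of cover2 above -9 m or value of joint count above 999 rad) and (height (world z) of cover3 above -9 m or value of joint count above 999 rad) and (height (world z) of cover4 above -9 m or value of joint count above 999 rad) and not (height (world z) of cover5 above -9 m or value of joint count above 999 rad) and value of joint count between 1.6849 and 2.0849 rad) or (not (height (world z) of cover1 above -9 m or value of joint count above 999 rad) and (height (world z) of cover2 above -9 m or value of joint count above 999 rad) and (height (world z) of cover3 above -9 m or value of joint count above 999 rad) and not (height (world z) of cover4 above -9 m or value of joint count above 999 rad) and (height (world z) of cover5 above -9 m or value of joint count above 999 rad) and value of joint count between 1.6849 and 2.0849 rad) or (not (height (world z) of cover1 above -9 m or value of joint count above 999 rad) and (height (world z) of cover2 above -9 m or value of joint count above 999 rad) and not (height (world z) of cover3 above -9 m or value of joint count above 999 rad) and (height (world z) of cover4 above -9 m or value of joint count above 999 rad) and (height (world z) of cover5 above -9 m or value of joint count above 999 rad) and value of joint count between 1.6849 and 2.0849 rad) or (not (height (world z) of cover1 above -9 m or value of joint count above 999 rad) and not (height (world z) of cover2 above -9 m or value of joint count above 999 rad) and (height (world z) of cover3 above -9 m or value of joint count above 999 rad) and (height (world z) of cover4 above -9 m or value of joint count above 999 rad) and (height (world z) of cover5 above -9 m or value of joint count above 999 rad) and value of joint count between 1.6849 and 2.0849 rad) or ((height (world z) of cover1 above -9 m or value of joint count above 999 rad) and (height (world z) of cover2 above -9 m or value of joint count above 999 rad) and (height (world z) of cover3 above -9 m or value of joint count above 999 rad) and (height (world z) of cover4 above -9 m or value of joint count above 999 rad) and not (height (world z) of cover5 above -9 m or value of joint count above 999 rad) and value of joint count between 2.3132 and 2.7132 rad) or ((height (world z) of cover1 above -9 m or value of joint count above 999 rad) and (height (world z) of cover2 above -9 m or value of joint count above 999 rad) and (height (world z) of cover3 above -9 m or value of joint count above 999 rad) and not (height (world z) of cover4 above -9 m or value of joint count above 999 rad) and (height (world z) of cover5 above -9 m or value of joint count above 999 rad) and value of joint count between 2.3132 and 2.7132 rad) or ((height (world z) of cover1 above -9 m or value of joint count above 999 rad) and (height (world z) of cover2 above -9 m or value of joint count above 999 rad) and not (height (world z) of cover3 above -9 m or value of joint count above 999 rad) and (height (world z) of cover4 above -9 m or value of joint count above 999 rad) and (height (world z) of cover5 above -9 m or value of joint count above 999 rad) and value of joint count between 2.3132 and 2.7132 rad) or ((height (world z) of cover1 above -9 m or value of joint count above 999 rad) and not (height (world z) of cover2 above -9 m or value of joint count above 999 rad) and (height (world z) of cover3 above -9 m or value of joint count above 999 rad) and (height (world z) of cover4 above -9 m or value of joint count above 999 rad) and (height (world z) of cover5 above -9 m or value of joint count above 999 rad) and value of joint count between 2.3132 and 2.7132 rad) or (not (height (world z) of cover1 above -9 m or value of joint count above 999 rad) and (height (world z) of cover2 above -9 m or value of joint count above 999 rad) and (height (world z) of cover3 above -9 m or value of joint count above 999 rad) and (height (world z) of cover4 above -9 m or value of joint count above 999 rad) and (height (world z) of cover5 above -9 m or value of joint count above 999 rad) and value of joint count between 2.3132 and 2.7132 rad) or ((height (world z) of cover1 above -9 m or value of joint count above 999 rad) and (height (world z) of cover2 above -9 m or value of joint count above 999 rad) and (height (world z) of cover3 above -9 m or value of joint count above 999 rad) and (height (world z) of cover4 above -9 m or value of joint count above 999 rad) and (height (world z) of cover5 above -9 m or value of joint count above 999 rad) and value of joint count between 2.9415 and 3.3415 rad)) and value of joint lever below 0.06 rad and value of joint lid above 0.8 rad), for 0.2 s.
2. the lid is shut (value of joint lid below 0.05 rad), for 0.2 s.
At the end, for the whole second after the job is handed in: Every cover present lies hood up (within 0.12 rad) and flat on the box's inner floor (within 8 mm) in a cell, at rest; the pointer has advanced by as many ticks of 0.628 rad as there are covers, within 0.2 rad; the lever is back at rest (below 0.06 rad); the lid is shut (below 0.05 rad) (x of cover1 in the frame of box_in between -0.066 and 0.066 m and y of cover1 in the frame of box_in between -0.124 and 0.124 m and z of cover1 in the frame of box_in between -0.008 and 0.008 m and angle between each of cover1, cover2, cover3, cover4, cover5's own z axis and vertical below 0.12 rad and x of cover2 in the frame of box_in between -0.066 and 0.066 m and y of cover2 in the frame of box_in between -0.124 and 0.124 m and z of cover2 in the frame of box_in between -0.008 and 0.008 m and x of cover3 in the frame of box_in between -0.066 and 0.066 m and y of cover3 in the frame of box_in between -0.124 and 0.124 m and z of cover3 in the frame of box_in between -0.008 and 0.008 m and x of cover4 in the frame of box_in between -0.066 and 0.066 m and y of cover4 in the frame of box_in between -0.124 and 0.124 m and z of cover4 in the frame of box_in between -0.008 and 0.008 m and x of cover5 in the frame of box_in between -0.066 and 0.066 m and y of cover5 in the frame of box_in between -0.124 and 0.124 m and z of cover5 in the frame of box_in between -0.008 and 0.008 m and linear speed of each of cover1, cover2, cover3, cover4, cover5 below 0.03 m/s and (((height (world z) of cover1 above -9 m or value of joint count above 999 rad) and (height (world z) of cover2 above -9 m or value of joint count above 999 rad) and (height (world z) of cover3 above -9 m or value of joint count above 999 rad) and not (height (world z) of cover4 above -9 m or value of joint count above 999 rad) and not (height (world z) of cover5 above -9 m or value of joint count above 999 rad) and value of joint count between 1.6849 and 2.0849 rad) or ((height (world z) of cover1 above -9 m or value of joint count above 999 rad) and (height (world z) of cover2 above -9 m or value of joint count above 999 rad) and not (height (world z) of cover3 above -9 m or value of joint count above 999 rad) and (height (world z) of cover4 above -9 m or value of joint count above 999 rad) and not (height (world z) of cover5 above -9 m or value of joint count above 999 rad) and value of joint count between 1.6849 and 2.0849 rad) or ((height (world z) of cover1 above -9 m or value of joint count above 999 rad) and (height (world z) of cover2 above -9 m or value of joint count above 999 rad) and not (height (world z) of cover3 above -9 m or value of joint count above 999 rad) and not (height (world z) of cover4 above -9 m or value of joint count above 999 rad) and (height (world z) of cover5 above -9 m or value of joint count above 999 rad) and value of joint count between 1.6849 and 2.0849 rad) or ((height (world z) of cover1 above -9 m or value of joint count above 999 rad) and not (height (world z) of cover2 above -9 m or value of joint count above 999 rad) and (height (world z) of cover3 above -9 m or value of joint count above 999 rad) and (height (world z) of cover4 above -9 m or value of joint count above 999 rad) and not (height (world z) of cover5 above -9 m or value of joint count above 999 rad) and value of joint count between 1.6849 and 2.0849 rad) or ((height (world z) of cover1 above -9 m or value of joint count above 999 rad) and not (height (world z) of cover2 above -9 m or value of joint count above 999 rad) and (height (world z) of cover3 above -9 m or value of joint count above 999 rad) and not (height (world z) of cover4 above -9 m or value of joint count above 999 rad) and (height (world z) of cover5 above -9 m or value of joint count above 999 rad) and value of joint count between 1.6849 and 2.0849 rad) or ((height (world z) of cover1 above -9 m or value of joint count above 999 rad) and not (height (world z) of cover2 above -9 m or value of joint count above 999 rad) and not (height (world z) of cover3 above -9 m or value of joint count above 999 rad) and (height (world z) of cover4 above -9 m or value of joint count above 999 rad) and (height (world z) of cover5 above -9 m or value of joint count above 999 rad) and value of joint count between 1.6849 and 2.0849 rad) or (not (height (world z) of cover1 above -9 m or value of joint count above 999 rad) and (height (world z) of cover2 above -9 m or value of joint count above 999 rad) and (height (world z) of cover3 above -9 m or value of joint count above 999 rad) and (height (world z) of cover4 above -9 m or value of joint count above 999 rad) and not (height (world z) of cover5 above -9 m or value of joint count above 999 rad) and value of joint count between 1.6849 and 2.0849 rad) or (not (height (world z) of cover1 above -9 m or value of joint count above 999 rad) and (height (world z) of cover2 above -9 m or value of joint count above 999 rad) and (height (world z) of cover3 above -9 m or value of joint count above 999 rad) and not (height (world z) of cover4 above -9 m or value of joint count above 999 rad) and (height (world z) of cover5 above -9 m or value of joint count above 999 rad) and value of joint count between 1.6849 and 2.0849 rad) or (not (height (world z) of cover1 above -9 m or value of joint count above 999 rad) and (height (world z) of cover2 above -9 m or value of joint count above 999 rad) and not (height (world z) of cover3 above -9 m or value of joint count above 999 rad) and (height (world z) of cover4 above -9 m or value of joint count above 999 rad) and (height (world z) of cover5 above -9 m or value of joint count above 999 rad) and value of joint count between 1.6849 and 2.0849 rad) or (not (height (world z) of cover1 above -9 m or value of joint count above 999 rad) and not (height (world z) of cover2 above -9 m or value of joint count above 999 rad) and (height (world z) of cover3 above -9 m or value of joint count above 999 rad) and (height (world z) of cover4 above -9 m or value of joint count above 999 rad) and (height (world z) of cover5 above -9 m or value of joint count above 999 rad) and value of joint count between 1.6849 and 2.0849 rad) or ((height (world z) of cover1 above -9 m or value of joint count above 999 rad) and (height (world z) of cover2 above -9 m or value of joint count above 999 rad) and (height (world z) of cover3 above -9 m or value of joint count above 999 rad) and (height (world z) of cover4 above -9 m or value of joint count above 999 rad) and not (height (world z) of cover5 above -9 m or value of joint count above 999 rad) and value of joint count between 2.3132 and 2.7132 rad) or ((height (world z) of cover1 above -9 m or value of joint count above 999 rad) and (height (world z) of cover2 above -9 m or value of joint count above 999 rad) and (height (world z) of cover3 above -9 m or value of joint count above 999 rad) and not (height (world z) of cover4 above -9 m or value of joint count above 999 rad) and (height (world z) of cover5 above -9 m or value of joint count above 999 rad) and value of joint count between 2.3132 and 2.7132 rad) or ((height (world z) of cover1 above -9 m or value of joint count above 999 rad) and (height (world z) of cover2 above -9 m or value of joint count above 999 rad) and not (height (world z) of cover3 above -9 m or value of joint count above 999 rad) and (height (world z) of cover4 above -9 m or value of joint count above 999 rad) and (height (world z) of cover5 above -9 m or value of joint count above 999 rad) and value of joint count between 2.3132 and 2.7132 rad) or ((height (world z) of cover1 above -9 m or value of joint count above 999 rad) and not (height (world z) of cover2 above -9 m or value of joint count above 999 rad) and (height (world z) of cover3 above -9 m or value of joint count above 999 rad) and (height (world z) of cover4 above -9 m or value of joint count above 999 rad) and (height (world z) of cover5 above -9 m or value of joint count above 999 rad) and value of joint count between 2.3132 and 2.7132 rad) or (not (height (world z) of cover1 above -9 m or value of joint count above 999 rad) and (height (world z) of cover2 above -9 m or value of joint count above 999 rad) and (height (world z) of cover3 above -9 m or value of joint count above 999 rad) and (height (world z) of cover4 above -9 m or value of joint count above 999 rad) and (height (world z) of cover5 above -9 m or value of joint count above 999 rad) and value of joint count between 2.3132 and 2.7132 rad) or ((height (world z) of cover1 above -9 m or value of joint count above 999 rad) and (height (world z) of cover2 above -9 m or value of joint count above 999 rad) and (height (world z) of cover3 above -9 m or value of joint count above 999 rad) and (height (world z) of cover4 above -9 m or value of joint count above 999 rad) and (height (world z) of cover5 above -9 m or value of joint count above 999 rad) and value of joint count between 2.9415 and 3.3415 rad)) and value of joint lever below 0.06 rad and value of joint lid below 0.05 rad); the robot touches nothing.
It fails at once if the cup is shifted more than 40 mm or tipped (distance of cup from where it was at the start of the episode above 0.04 m or angle between cup's own z axis and vertical above 0.4 rad).
It fails at once if the roller is shifted more than 40 mm or tipped (distance of roller from where it was at the start of the episode above 0.04 m or angle between roller's own z axis and vertical above 0.4 rad).
It fails at once if the tape is shifted more than 40 mm or tipped (distance of tape from where it was at the start of the episode above 0.04 m or angle between tape's own z axis and vertical above 0.4 rad).
Of cover1, cover2, cover3, cover4, cover5 only 3 to 5 are there at a start; the rules pass over those that are not, and their reading is None.
At some moment in a run one of cover1, cover2, cover3, cover4, cover5 may be knocked a few centimetres aside while the robot is not near it.
Once in a run the grip may slacken for a moment while it holds something.
It also fails if it takes over 210 s, if anything falls off the work surface, if the arm or the gripper's body presses on something with over 40 N, if the wrist force passes 120 N, or if a joint passes its speed limit or range.

## Robot

A 6-joint arm with a two-finger parallel gripper is mounted at the origin on the work surface. World frame = base frame: x ahead of the robot, y to its left, z up, the work surface at z = 0. Lengths are in mm, angles in rad, forces in N, time in s.
With the tool pointing down it reaches from about 275 to 825 mm from the base axis. Payload 5.2 kg.
Tool frame: the origin (TCP) lies at the very end of the fingers, on their centre line; the grasp point (between the pads) lies 19 mm behind it; z points along the fingers, y is the direction in which the jaws open and shut (so a half turn about z gives the same grasp; the last joint's range is limited). The gripper opens to 93 mm and grips with 3 to 60 N. Pads are 15 mm wide; open, the fingers measure 128 mm over their backs; the gripper's body (75 mm by 188 mm) begins 65 mm behind the grasp point.
Start: joints at [1.044, 0.259, 1.535, -0, 1.348, -0.203], TCP at [174.972, 521.43, 218.653] pointing down, gripper open.
Joint ranges: [-3.14, 3.14], [-0.91, 2.08], [0.19, 2.58], [-1.22, 4.36], [0.22, 2.71], [-3.12, 3.12]. Speed limits (rad/s): [2.57, 2.57, 3.14, 3.14, 3.14, 3.14].

## Interface

Orientations are given as [roll, pitch, yaw] about the fixed x, y, z axes, in that order (R = Rz(yaw) Ry(pitch) Rx(roll)).
In Python, from bench import robot gives the robot as it stands. The module is installed in compiled form; this text tells all that it offers. Calls block until the motion is done:
- robot.move_ptp(position, orientation): joint-space move of the TCP to a pose.
- robot.move_linear(position, ori=None, speed=150, f_stop=None): straight line of the TCP; ori=None keeps the orientation; speed is the mean speed in mm/s. With f_stop (N) it stops when the force on the tool has changed by that much, and returns True; else False.
- robot.move_j(angles): joint-space move.
- robot.move_gripper(opening): opening from 0.0 (shut) to 1.0 (fully open); the grip force is fixed at half the most; returns when the fingers have stopped.
- robot.sleep(seconds).
- robot.inverse_kinematics(position, orientation): joint angles nearest the present ones, or None.
- robot.get_image(name): name is "side" or "top" or "wrist"; returns a dict with "img" (420x560x3 uint8, blue, green, red), "fovy" (degrees; the focal length in pixels is half the picture's height over the tangent of half this angle, whatever the lens; pixels are square), "cx", "cy" (the principal point, pixels), "k1" (the pictures are not rectified: a ray, as slopes to the right and down, at radius r is drawn at 1 + k1 r^2 times it, then the intrinsics apply), "eye" and "orientation" of the camera in the world. Camera axes: x right, y down, z forward; pixel columns grow to the right and rows downward; lengths in mm; the calibration is good to about 2 mm. A picture is of the moment at which its call begins. There is no depth.
A pose or a line that the arm cannot do raises robot.MotionError and nothing moves.
- robot.hand_in(): hands the job in, once; it reports no verdict.
Readings, each from a call of its own:
- robot.current_t(): time.
- robot.current_qpos(): joint angles.
- robot.current_joint_vel(): joint speeds.
- robot.current_joint_efforts(): joint torques, N m.
- robot.current_tcp_pos(): TCP position.
- robot.current_eef_rot(): TCP orientation.
- robot.current_contact_force(): force on the tool from outside, world axes, zero at the start.
- robot.current_ft_torque(): the same for the moment, N m.
- robot.current_gripper_width(): opening from 0.0 (shut) to 1.0 (fully open).
Only numpy, scipy, OpenCV 4.12 (cv2) and the standard library are available. Lean on these libraries where they do the work, as an engineer would, in place of code of your own. Each camera call takes 0.05 s, during which the arm holds its last target. There are 200 camera calls.

## Working session

There is one attempt and no reset: what is moved stays moved. The work goes in short steps, each a Python script; the robot and the scene stay as the last script left them, time stands still between calls to the robot, and variables do not carry over. Pictures are saved under pics/ and viewed, about 12 in all and at most 16, crops included, and the job is handed in when it is done.

```bash
mkdir -p pics; cat > h.py <<'E'
import numpy as np, cv2
from scipy.spatial.transform import Rotation as R
from bench import robot
def save(c,n):
    cv2.imwrite(f'pics/{n}.png',c['img'])
    import pickle; pickle.dump(c,open(f'pics/{n}.pkl','wb'))
def cam(name,n):
    c=robot.get_image(name); save(c,n); return c
def mats(c):
    f=c['img'].shape[0]/2/np.tan(np.radians(c['fovy'])/2)
    return f,R.from_euler('xyz',c['orientation']).as_matrix(),np.array(c['eye'],float)
def proj(c,P):
    f,M,e=mats(c); q=(np.atleast_2d(P)-e)@M; s=q[:,:2]/q[:,2:]
    s=s*(1+c['k1']*(s**2).sum(1,keepdims=True)); return s*f+[c['cx'],c['cy']]
def ray(c,uv):
    f,M,e=mats(c); d=(np.atleast_2d(uv).astype(float)-[c['cx'],c['cy']])/f; s=d.copy()
    for _ in range(20): s=d/(1+c['k1']*(s**2).sum(1,keepdims=True))
    return e,np.c_[s,np.ones(len(s))]@M.T
def atz(c,uv,z):
    e,d=ray(c,uv); return e+d*((z-e[2])/d[:,2])[:,None]
E
python3 - <<'E'
from h import *
for n in('top','side'):
    c=cam(n,n+'0'); print(n,{k:v for k,v in c.items() if k!='img'})
print(robot.current_eef_rot(),robot.current_t())
E
```

```text
top {'fovy': 42.967211772947465, 'cx': 281.883328838163, 'cy': 207.55497296956358, 'k1': -0.12915675122347717, 'eye': array([ 494.16668691,  -38.22734371, 1481.50247656]), 'orientation': array([-3.05863233,  0.00900083, -1.58364344])}
side {'fovy': 51.29789285325691, 'cx': 281.6094965379841, 'cy': 209.5155126339047, 'k1': -0.1278796950352686, 'eye': array([ 309.50039367, -792.76527532,  618.80931314]), 'orientation': array([-2.17403878,  0.00512262, -0.36154842])}
[-3.14003362e+00 -3.22015669e-04  2.81779507e+00] 0.1
```

View pics/top0.png

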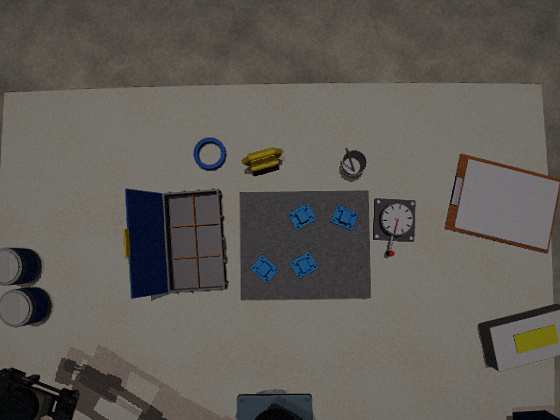

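View pics/side0.png

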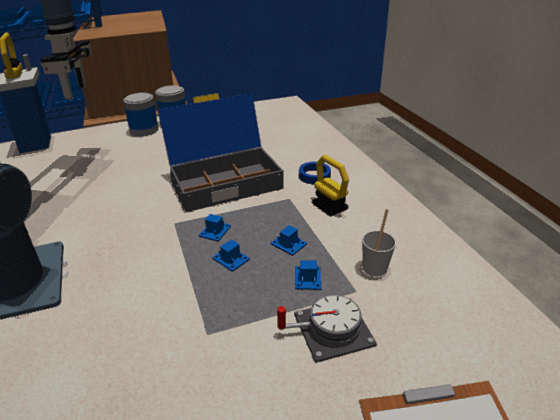

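The top view shows four covers on the mat, at pixels (302,216), (344,217), (264,268) and (304,264). The open box is at (195,240), the counter at (395,220) and the knob at (390,253). The side view agrees. Next I'll take wrist views of the mat, the box and the counter.

```bash
python3 - <<'E'
from h import *
import json
c=__import__('pickle').load(open('pics/top0.pkl','rb'))
for n,uv,z in [('A',(302,216),20),('B',(344,217),20),('C',(264,268),20),('D',(304,264),20),('knob',(390,253),70),('cnt',(397,219),45),('boxcorners',(168,194),55),('',(219,190),55),('',(227,289),55),('',(165,292),55),('cup',(352,165),70),('rol',(263,160),60),('tape',(210,154),12),('tab',(127,243),200)]:
    print(n,atz(c,[uv],z).round())
def go(p,n):
    robot.move_ptp(p,[np.pi,0,np.pi/2+1.57]); cam('wrist',n); w=robot.get_image('wrist'); print(n,w['eye'],w['orientation'],w['fovy'],robot.current_t())
try:
    go([430,-60,420],'w1')
    go([430,240,420],'w2')
    go([430,-330,420],'w3')
except robot.MotionError as e: print(e)
im=[cv2.imread(f'pics/w{i}.png') for i in (1,2,3)]
cv2.imwrite('pics/w123.png',cv2.resize(np.hstack(im),(800,200)) if 0 else np.vstack([np.hstack([cv2.resize(im[0],(400,300)),cv2.resize(im[1],(400,300))]),np.hstack([cv2.resize(im[2],(400,300)),np.zeros((300,400,3),np.uint8)])]))
E
```

```text
A [[592. -82.  20.]]
B [[ 588. -197.   20.]]
C [[451.  24.  20.]]
D [[461. -85.  20.]]
knob [[ 487. -312.   70.]]
cnt [[ 578. -338.   45.]]
boxcorners [[654. 281.  55.]]
 [[663. 142.  55.]]
 [[397. 122.  55.]]
 [[390. 289.  55.]]
cup [[ 723. -216.   70.]]
rol [[742.  22.  60.]]
tape [[770. 173.  12.]]
tab [[520. 350. 200.]]
w1 [358.68507278 -60.02517855 585.2101705 ] [2.87726599e+00 2.61155463e-04 1.57132003e+00] 62.24480598370461 2.5667
w2 [358.95104668 238.69604649 585.374297  ] [2.87679841e+00 1.11017405e-03 1.56899045e+00] 62.24480598370461 3.8167
w3 [ 359.03188043 -329.66578287  585.60803534] [2.87649466e+00 6.66731582e-04 1.57187484e+00] 62.24480598370461 5.9667
```

View pics/w123.png

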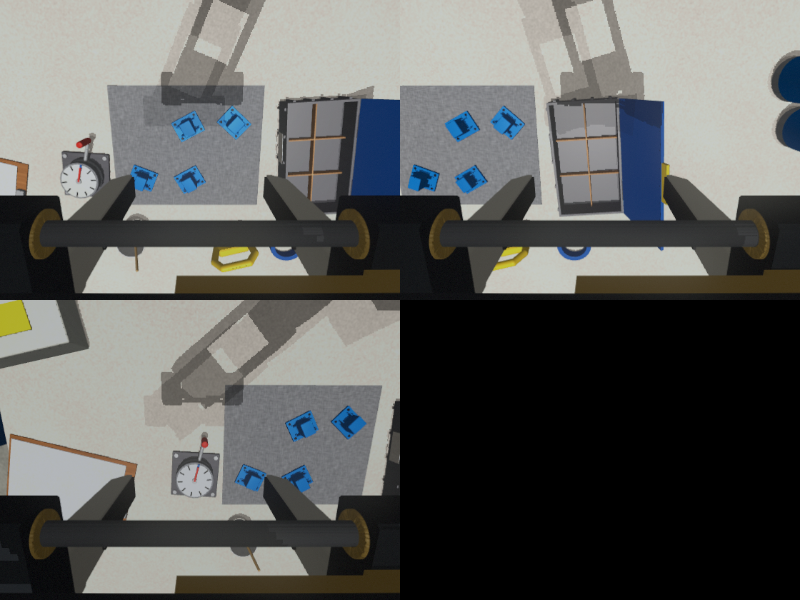

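The wrist views show all four covers clearly, plus the box dividers (crossings near (590,138) and (590,170) in the mosaic) and the counter with its knob. I'll fit poses by matching masks over several views.

```bash
cat > fit.py <<'E'
from h import *
from scipy.optimize import minimize
def box3(cx,cy,z0,z1,sx,sy): return np.array([[cx+a*sx/2,cy+b*sy/2,z] for a in(-1,1) for b in(-1,1) for z in(z0,z1)],float)
F=box3(0,0,0,6,64,52); H=box3(0,0,6,40,26,34)
def bluemask(im):
    h=cv2.cvtColor(im,cv2.COLOR_BGR2HSV); return cv2.inRange(h,(98,120,40),(118,255,255))
def hull(c,P,S,off,shape,m):
    u=((proj(c,P)-off)*S+S/2-.5)
    cv2.fillConvexPoly(m,cv2.convexHull(np.round(u*16).astype(np.int32)),1,shift=4)
def fitcover(views,x0,floor=0,half=70):
    S=4; data=[]
    for c in views:
        u=proj(c,[x0[0],x0[1],15+floor])[0]; r=int(half*mats(c)[0]/np.linalg.norm(mats(c)[2]-[x0[0],x0[1],0]))
        a=np.maximum((u-r).astype(int),0); b=(u+r).astype(int)
        m=bluemask(c['img'][a[1]:b[1],a[0]:b[0]]); m=cv2.resize(m,None,fx=S,fy=S,interpolation=cv2.INTER_LINEAR)>127
        data.append((c,a,m))
    def cost(p):
        t=0
        Rz=R.from_euler('z',p[2]).as_matrix()
        for c,a,m in data:
            r=np.zeros(m.shape,np.uint8)
            for Q in(F,H): hull(c,Q@Rz.T+[p[0],p[1],floor],S,a,m.shape,r)
            r=r>0; t+=1-(r&m).sum()/max((r|m).sum(),1)
        return t/len(data)
    best=None
    for y in np.arange(0,np.pi,np.pi/6):
        q=minimize(cost,[x0[0],x0[1],y],method='Nelder-Mead',options=dict(initial_simplex=[[x0[0]-6,x0[1]-6,y-.2],[x0[0]+8,x0[1],y],[x0[0],x0[1]+8,y],[x0[0],x0[1],y+.3]],xatol=.05,fatol=1e-4))
        if best is None or q.fun<best.fun: best=q
    return best.x,best.fun
E
cat > m1.py <<'E'
from fit import *
import pickle
L=lambda n:pickle.load(open(f'pics/{n}.pkl','rb'))
t,s,w1,w2,w3=map(L,('top0','side0','w1','w2','w3'))
for n,x in dict(A=(592,-82),B=(588,-197),C=(451,24),D=(461,-85)).items():
    for nm,v in (('w1',[w1]),('t+s+w1',[t,s,w1])):
        p,f=fitcover(v,x); print(n,nm,p.round(2),round(f,3))
# box dividers
def brown(c): 
    h=cv2.cvtColor(c['img'],cv2.COLOR_BGR2HSV); return cv2.inRange(h,(5,90,60),(20,255,255))
def pts():
    y=np.linspace(-125,125,120); x=np.linspace(-68,68,70)
    return np.vstack([np.c_[0*y,y,0*y+22]]+[np.c_[x,0*x+k,0*x+22] for k in(-43.5,43.5)])
P=pts(); D=[]
for c in(w1,w2,t):
    m=brown(c); k=np.zeros_like(m); cv2.fillConvexPoly(k,cv2.convexHull(proj(c,[[385,120,55],[670,120,55],[670,290,55],[385,290,55]]).astype(np.int32)),255)
    m&=k; print('brown',(m>0).sum()); D.append((c,cv2.distanceTransform(255-m,cv2.DIST_L2,5)))
def bc(p,DD):
    Q=P@R.from_euler('z',p[2]).as_matrix().T+[p[0],p[1],0]; t=0
    for c,d in DD:
        u=proj(c,Q).astype(np.float32); v=cv2.remap(d,u[:,:1]-.5,u[:,1:]-.5,cv2.INTER_LINEAR,borderValue=9)
        t+=np.minimum(v,6).mean()
    return t/len(DD)
for DD in(D[1:2],D[2:],D):
    q=min((minimize(bc,[525,208,a],args=(DD,),method='Nelder-Mead') for a in(1.45,1.57,1.7)),key=lambda q:q.fun); print('box',q.x.round(3),q.fun)
# counter
for c,z in((w3,45),(t,45),(w1,45)):
    h=cv2.cvtColor(c['img'],cv2.COLOR_BGR2HSV)
    k=np.zeros(h.shape[:2],np.uint8); cv2.circle(k,tuple(int(v) for v in proj(c,[578,-338,45])[0]),int(44*mats(c)[0]/np.linalg.norm(mats(c)[2]-[578,-338,45])),255,-1)
    m=cv2.inRange(h,(0,0,120),(179,60,255))&k; m=cv2.morphologyEx(m,cv2.MORPH_CLOSE,np.ones((5,5)))
    cn=max(cv2.findContours(m,0,1)[0],key=cv2.contourArea); (x,y),_=cv2.minEnclosingCircle(cv2.convexHull(cn)); M=cv2.moments(cv2.convexHull(cn))
    print('dial',atz(c,[(M['m10']/M['m00']+.5,M['m01']/M['m00']+.5)],45).round(1),cv2.contourArea(cn)**.5)
    k[:]=0; cv2.circle(k,tuple(int(v) for v in proj(c,[487,-312,50])[0]),30,255,-1)
    m=(cv2.inRange(h,(0,150,80),(8,255,255))|cv2.inRange(h,(172,150,80),(179,255,255)))&k
    ys,xs=np.nonzero(m); top=np.c_[xs,ys]; W=atz(c,top,70); b=atz(c,top,22)
    print('knob n',len(xs),'at z70',W.min(0).round(),W.max(0).round(),'z22',b.min(0).round(),b.max(0).round())
o=[cv2.resize(w3['img'][170:310,230:330],None,fx=4,fy=4)]
a=w2['img'][110:330,180:400]; o.append(cv2.resize(a,(500,560)))
o[0]=cv2.resize(o[0],(300,420)); o[0]=cv2.copyMakeBorder(o[0],0,140,0,0,0)
cv2.imwrite('pics/crop1.png',np.hstack(o))
E
python3 m1.py
```

```text
A w1 [592.62 -84.     2.1 ] 0.063
A t+s+w1 [592.44 -82.47   2.09] 0.155
B w1 [ 588.84 -201.69    1.18] 0.161
B t+s+w1 [ 588.14 -199.38    1.17] 0.231
C w1 [449.16  21.85   0.83] 0.048
C t+s+w1 [449.38  23.17   0.84] 0.178
D w1 [457.66 -86.59   2.06] 0.048
D t+s+w1 [457.62 -85.58   2.06] 0.206
brown 1294
brown 609
brown 221
box [527.545 211.956   1.633] 0.021358713507652283
box [526.983 211.934   1.633] 0.1864347904920578
box [527.268 211.602   1.633] 0.1681082397699356
dial [[ 579.9 -339.5   45. ]] 44.017042154147525
knob n 55 at z70 [ 480. -325.   70.] [ 491. -313.   70.] z22 [ 491. -324.   22.] [ 503. -311.   22.]
dial [[ 577.7 -338.9   45. ]] 24.40286868382486
knob n 22 at z70 [ 482. -330.   70.] [ 561. -312.   70.] z22 [ 481. -340.   22.] [ 563. -321.   22.]
dial [[ 578.2 -338.6   45. ]] 39.75550276376844
knob n 72 at z70 [ 471. -323.   70.] [ 492. -296.   70.] z22 [ 482. -347.   22.] [ 504. -318.   22.]
```

View pics/crop1.png

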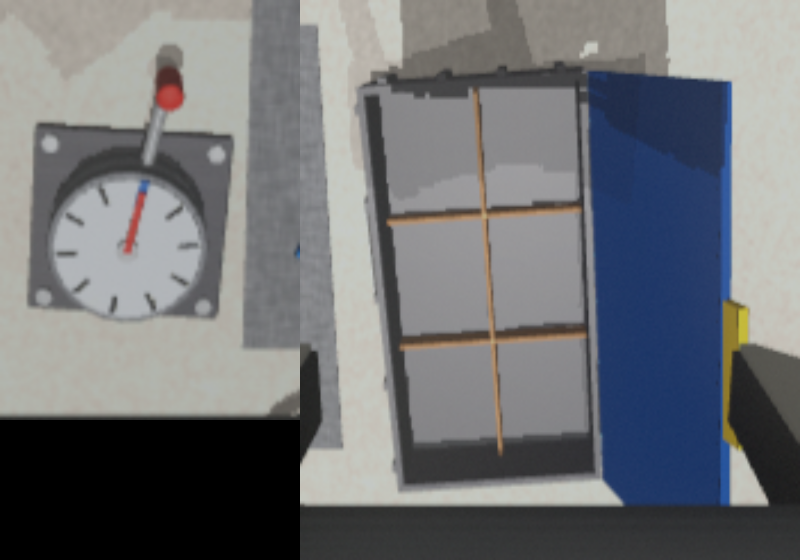

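Everything checks out: the knob-to-axis distance is about 95 mm, the two box fits agree to 0.6 mm, and there are four covers. I'll write the pick and place routine and start with cover C.

```bash
cat > job.py <<'E'
from fit import *
BOX=np.array([527.4,211.8]); BY=1.633
def cell(x,y): return BOX+R.from_euler('z',BY).as_matrix()[:2,:2]@[x,y]
def ori(psi): return [np.pi,0,psi]
def pickyaw(xy,psi):
    q1=np.arctan2(xy[1],xy[0]); c=[psi+k*np.pi for k in range(-3,4)]
    return min(c,key=lambda p:abs(q1+np.pi/2-p))
def see(x0,name,floor=0,h=200,psi=None,z0=None):
    psi=pickyaw(x0,x0[2]+np.pi/2) if psi is None else psi
    robot.move_ptp([x0[0],x0[1],h],ori(psi)); c=cam('wrist',name)
    p,f=fitcover([c],x0,floor); 
    if f>.15: p,f=fitcover([c],p,floor)
    return p,f
def pick(x0,name):
    robot.move_gripper(.62)
    p,f=see(x0,name); print('seen',p.round(2),round(f,3))
    assert f<.25 and np.hypot(*(p[:2]-x0[:2]))<60
    psi=pickyaw(p,p[2]+np.pi/2)
    robot.move_ptp([p[0],p[1],80],ori(psi))
    print('hit',robot.move_linear([p[0],p[1],12],speed=80,f_stop=8),robot.current_tcp_pos().round(1))
    robot.move_gripper(0); print('width',robot.current_gripper_width())
    robot.move_linear([p[0],p[1],100],speed=120); print('width',robot.current_gripper_width())
def place(xy,psi):
    robot.move_ptp([*xy,110],ori(psi)); print('width over',robot.current_gripper_width())
    robot.move_linear([*xy,35],speed=100)
    print('hit',robot.move_linear([*xy,13],speed=30,f_stop=4),robot.current_tcp_pos().round(1),'width',robot.current_gripper_width())
    robot.move_gripper(.43); robot.move_linear([*xy,110],speed=120); robot.sleep(.2); print('t',robot.current_t())
E
python3 - <<'E'
from job import *
pick([449.3,22.5,.84],'pC'); place(cell(-36.5,87),BY); xy=cell(-36.5,87)
robot.move_ptp([xy[0],xy[1],250],ori(BY)); c=cam('wrist','cC'); p=robot.get_image('top'); save(p,'top1')
cv2.imwrite('pics/v.png',np.hstack([cv2.resize(cv2.imread('pics/pC.png'),(400,300)),cv2.resize(c['img'],(400,300))]))
E
```

```text
seen [449.25  21.86   0.83] 0.187
hit False [449.7  21.8  12.4]
width 0.275195134710049
width 0.2739456326621336
width over 0.27829836022724
hit True [442.7 170.   16.9] width 0.2766621797833749
t 15.4833
```

View pics/v.png

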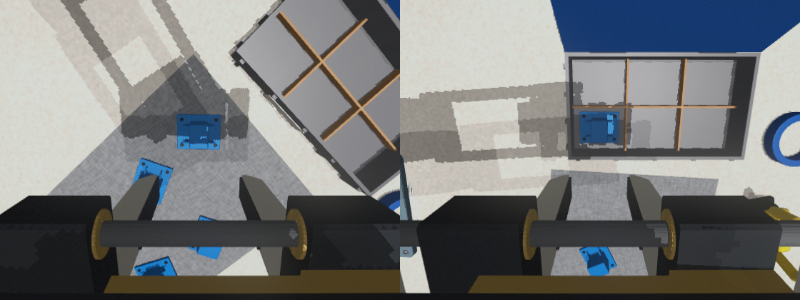

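The left picture is the hover over C. The right one shows C lying flat in the near front cell, at (600,128). The release height was 16.9 mm, which is the expected 12 + 5 mm. I'll carry on with D, A and B.

```bash
sed -i 's/(98,120,40)/(98,110,25)/' fit.py; python3 - <<'E'
from job import *
pick([457.6,-86,2.06],'pD'); place(cell(-36.5,0),BY)
pick([592.5,-83,2.1],'pA'); place(cell(-36.5,-87),BY)
E
```

```text
seen [457.56 -86.76   2.06] 0.046
hit False [458.  -87.   12.4]
width 0.27988567465525405
width 0.27627546969660566
width over 0.2804315821986706
hit True [529.5 175.4  16.9] width 0.2755227097330232
t 25.0167
seen [592.44 -84.17   2.1 ] 0.077
hit False [592.9 -84.3  12.4]
width 0.2782458765769123
width 0.27624249780875626
width over 0.28073087914734907
hit True [616.3 180.8  17. ] width 0.27490127613888854
t 33.8833
```

```bash
python3 - <<'E'
from job import *
pick([588.5,-200.5,1.18],'pB'); place(cell(36.5,0),BY-np.pi)
robot.move_linear([*cell(-20,0),220]); 
robot.move_ptp([430,-150,420],ori(np.pi)); t=cam('top','top2'); s=cam('side','side2'); print(robot.current_t())
cv2.imwrite('pics/v2.png',np.hstack([cv2.resize(t['img'][150:330,90:330],(400,300)),cv2.resize(s['img'][60:240,120:360],(400,300))]))
E
```

```text
seen [ 588.55 -201.6     1.18] 0.044
hit False [ 589.  -201.8   12.4]
width 0.2793330765143741
width 0.28141871969498367
width over 0.27761228483294387
hit True [524.9 248.2  16.9] width 0.275556136915458
t 43.825
46.4083
```

View pics/v2.png

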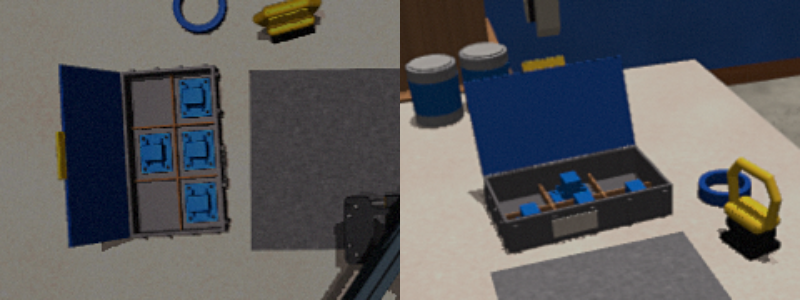

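All four covers are on cell floors: three in the front cells and one in the middle back cell. The mat is empty. Now the counter, starting with one stroke that straddles the knob, then a check of the pointer.

```bash
cat > cnt.py <<'E'
from job import *
C=np.array([578.7,-339.]); PHI=np.arctan2(-319+339.,487-578.7); Z=36
def at(a,z=Z): 
    p=PHI+a; return [C[0]+95*np.cos(p),C[1]+95*np.sin(p),z],ori((p-np.pi+np.pi)%(2*np.pi)-np.pi)
def go(a,**k): 
    p,o=at(a); return robot.move_linear(p,o,speed=k.pop('speed',90),**k)
def stroke():
    for a in (.15,.3,.45,.6,.75): go(a)
    hit=go(1.0,speed=40,f_stop=9); p=robot.current_tcp_pos()
    print('hit',hit,'angle',(np.arctan2(p[1]-C[1],p[0]-C[0])-PHI)%(2*np.pi),'F',robot.current_contact_force().round(1))
    for a in (.75,.6,.45,.3,.15,0): go(a)
    robot.sleep(.4); print('rest F',robot.current_contact_force().round(1),'t',robot.current_t())
def tick():
    c=robot.get_image('top'); return c
E
python3 - <<'E'
from cnt import *
robot.move_gripper(.36)
p,o=at(0,110); robot.move_ptp(p,o); w=cam('wrist','k0')
print('desc',robot.move_linear(at(0)[0],o,speed=60,f_stop=6),robot.current_tcp_pos().round(1))
stroke()
w2=cam('wrist','k1'); t=cam('top','top3')
cv2.imwrite('pics/v3.png',np.vstack([np.hstack([cv2.resize(x['img'],(400,300)) for x in (w,w2)]),np.hstack([cv2.resize(t['img'][180:270,350:470],(400,300)),np.zeros((300,400,3),np.uint8)])]))
E
```

```text
desc False [ 486.2 -319.    36.5]
hit True angle 0.8054694007529193 F [-0.8  2.2  2.5]
rest F [-0.8  0.  -1. ] t 54.9917
```

View pics/v3.png

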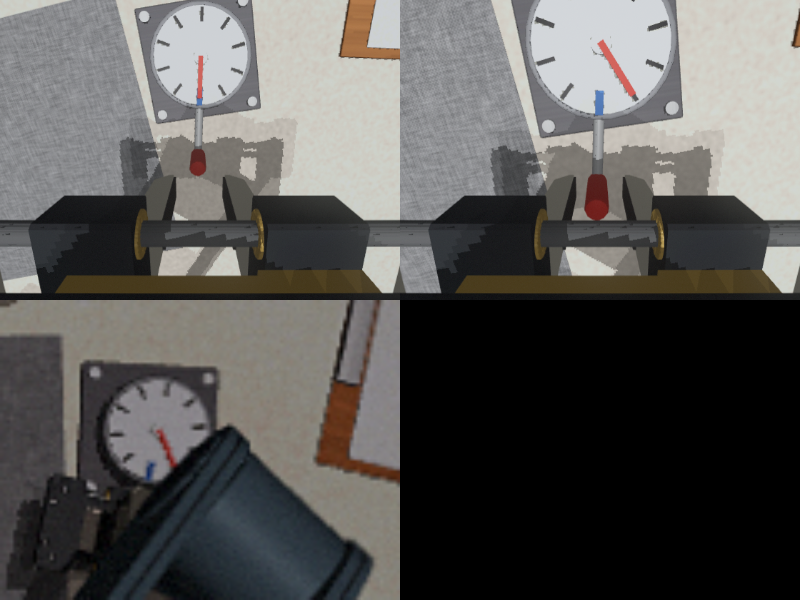

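After the first stroke the pointer tip, at (636,97), sits on the first tick, and the knob is back at rest. I'll measure the angle before repeating.

```bash
cat >> cnt.py <<'E'
def pointer(c):
    h=cv2.cvtColor(c['img'],cv2.COLOR_BGR2HSV); ys,xs=np.nonzero(cv2.inRange(h,(0,90,60),(10,255,255))|cv2.inRange(h,(170,90,60),(179,255,255)))
    P=atz(c,np.c_[xs,ys]+.5,46)[:,:2]-[578.5,-339]; r=np.hypot(*P.T); P=P[(r>12)&(r<40)]
    v=P.sum(0); return (np.arctan2(v[1],v[0])-PHI+.3)%(2*np.pi)-.3,len(P)
E
python3 - <<'E'
from cnt import *
import pickle
for n in('w3','k0','k1'): print(n,pointer(pickle.load(open(f'pics/{n}.pkl','rb'))))
E
```

```text
w3 (np.float64(-0.000139216584990276), 28)
k0 (np.float64(0.05634637780526397), 222)
k1 (np.float64(0.6720422147201075), 542)
```

```bash
sed -i 's/f_stop=9/f_stop=16/' cnt.py; python3 - <<'E'
from cnt import *
for i in(2,3,4):
    stroke(); print(i,pointer(cam('wrist',f'k{i}')))
p,o=at(0,130); robot.move_linear(p,o); robot.move_ptp([400,-330,300],ori(np.pi)); w=cam('wrist','k5'); print(pointer(w)); t=cam('top','top4')
a=proj(w,[578,-339,45])[0].astype(int); print(a)
a=np.maximum(a-[100,110],0)
cv2.imwrite('pics/v4.png',np.hstack([cv2.resize(w['img'][a[1]:a[1]+200,a[0]:a[0]+200],(400,400)),cv2.resize(t['img'][170:290,340:460],(400,400))]))
E
```

```text
hit True angle 0.8055805732787844 F [-1.2  2.1  2.9]
rest F [ 0.3 -0.3 -0.3] t 59.225
2 (np.float64(1.2763484804800276), 615)
hit True angle 0.8055208476094222 F [-1.6  2.2  3.1]
rest F [ 0.1 -0.4  0.6] t 63.4083
3 (np.float64(1.8583428774319752), 679)
hit True angle 0.8053553484121228 F [-2.   3.1  2.3]
rest F [-0.8 -0.3 -0.5] t 67.5917
4 (np.float64(2.429447667932715), 510)
(np.float64(3.356332346600662), 0)
[272 306]
```

View pics/v4.png

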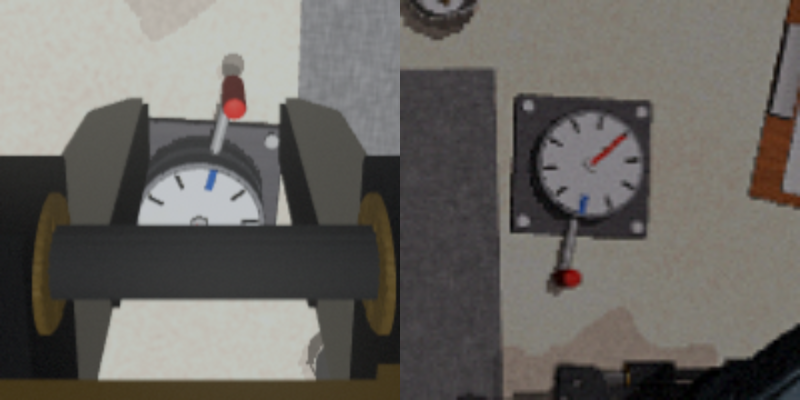

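```bash
python3 - <<'E'
from cnt import *
import pickle
print(pointer(pickle.load(open('pics/top4.pkl','rb'))),pointer(pickle.load(open('pics/top0.pkl','rb'))))
robot.move_ptp([500,-335,330],ori(np.pi)); w=cam('wrist','k6'); print(pointer(w))
a=np.maximum(proj(w,[560,-339,45])[0].astype(int)-[80,80],0)
cv2.imwrite('pics/v5.png',cv2.resize(w['img'][a[1]:a[1]+160,a[0]:a[0]+160],(480,480)))
E
```

```text
(np.float64(2.435284773414992), 12) (np.float64(0.03194506786177964), 15)
(np.float64(2.5022038663111963), 47)
```

View pics/v5.png

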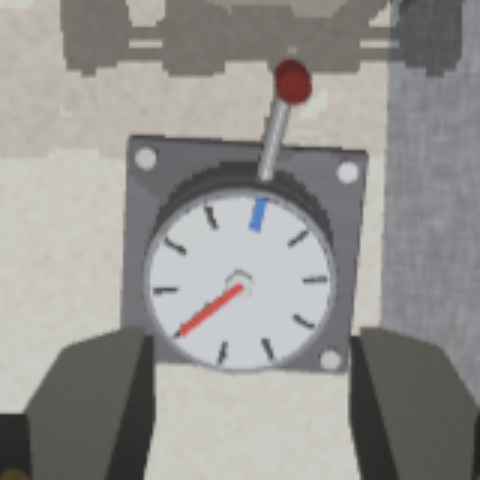

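The pointer is on the fourth tick (2.50 rad measured, 2.513 expected) and the lever is at rest. Next I'll check the covers from above, measure the lid angle from the tab, then shut the lid.

```bash
python3 - <<'E'
from job import *
import pickle
t=pickle.load(open('pics/top0.pkl','rb')); s=pickle.load(open('pics/side0.pkl','rb'))
def lidpt(th,r,off,y=0):
    x=76.5-r*np.cos(th)+off*np.sin(th)*1; z=55.5+r*np.sin(th)+off*np.cos(th)
    return [*cell(x,y),z]
for c,roi in((t,(100,200,150,290)),(s,(190,80,225,110))):
    x0,y0,x1,y1=roi; h=cv2.cvtColor(c['img'],cv2.COLOR_BGR2HSV)[y0:y1,x0:x1]; m=cv2.inRange(h,(20,120,60),(35,255,255)); ys,xs=np.nonzero(m); uv=np.array([xs.mean()+x0,ys.mean()+y0]); 
    e=[(np.linalg.norm(proj(c,lidpt(a,160.5,3))[0]-uv),a) for a in np.arange(1.8,2.25,.01)]; print(uv,len(xs),min(e))
robot.move_ptp([*cell(-10,0)+[-30,0],330],ori(np.pi)); w=cam('wrist','b1')
for x,y in((-36.5,87),(-36.5,0),(-36.5,-87),(36.5,0)):
    p,f=fitcover([w],[*cell(x,y),0],5,half=50); d=R.from_euler('z',-BY).as_matrix()[:2,:2]@(p[:2]-BOX); print(d.round(1),round(f,3),((p[2]-BY+np.pi/2)%np.pi).round(2))
for a in(2.1,1.9,1.57,1.2,.8,.4,.1,0):
    P=lidpt(a,150,0); print(a,np.round(P), robot.inverse_kinematics([P[0],P[1]+25,P[2]+0],ori(np.pi/2+.06)) is not None)
cv2.imwrite('pics/v6.png',w['img'])
E
```

```text
[126.18181818 242.57342657] 143 (np.float64(0.7227373347462986), np.float64(1.9500000000000002))
[205.68   97.608] 125 (np.float64(0.07041397484738236), np.float64(1.9700000000000002))
[-35.8  85.9] 0.048 3.14
[-37.6  -0.7] 0.183 3.14
[-37.8 -87.9] 0.051 3.14
[26.7  7.6] 0.102 3.14
2.1 [518. 364. 185.] True
1.9 [520. 337. 197.] True
1.57 [523. 288. 205.] True
1.2 [526. 234. 195.] True
0.8 [529. 184. 163.] True
0.4 [531. 150. 114.] True
0.1 [532. 139.  70.] True
0 [532. 138.  56.] True
```

View pics/v6.png

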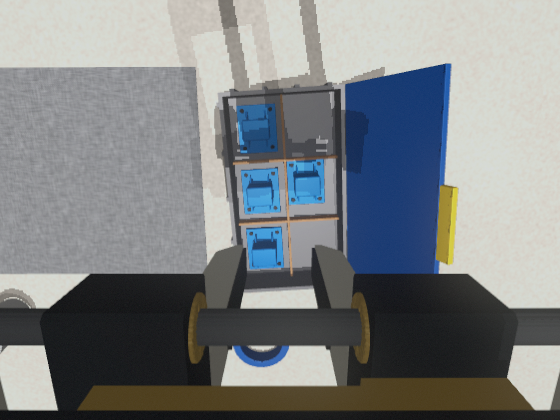

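Fitting the views puts the back cover near (27, 8) in the box frame, so it has moved against or onto a divider since it was placed. The lid is at about 1.96 rad. I'll take a close look at that cover from the top and the side.

```bash
python3 - <<'E'
from job import *
import pickle
robot.move_ptp([*cell(-60,-10),230],ori(BY-np.pi)); 
c=cam('wrist','b2'); s=cam('side','side5'); t=cam('top','top5')
t2=pickle.load(open('pics/top2.pkl','rb'));s2=pickle.load(open('pics/side2.pkl','rb')); w=pickle.load(open('pics/b1.pkl','rb'))
B=[*cell(36.5,0),0]
def bx(p): return (R.from_euler('z',-BY).as_matrix()[:2,:2]@(p[:2]-BOX)).round(1)
for n,v in(('t2',[t2]),('t5',[t]),('b1',[w])):
  for fl in(5,15,25):
    p,f=fitcover(v,B,fl,half=48); print(n,fl,bx(p),round(f,3))
x=lambda i:cv2.resize(i['img'][90:210,150:310],(400,300))
cv2.imwrite('pics/v7.png',np.vstack([np.hstack([x(s2),x(s)]),np.hstack([cv2.resize(c['img'],(400,300)),cv2.resize(t['img'][170:305,120:300],(400,300))])]))
E
```

```text
Traceback (most recent call last):
bench.MotionError: the arm cannot take that pose within its joint ranges
```

```bash
cat > chk.py <<'E'
from job import *
import pickle
xy=cell(36.5,0)
robot.move_ptp([xy[0]-15,xy[1],240],ori(np.pi)); 
c=cam('wrist','b2')
robot.move_ptp([430,0,420],ori(np.pi)); s=cam('side','side5'); t=cam('top','top5')
t2=pickle.load(open('pics/top2.pkl','rb'));s2=pickle.load(open('pics/side2.pkl','rb')); w=pickle.load(open('pics/b1.pkl','rb'))
B=[*xy,0]
def bx(p): return (R.from_euler('z',-BY).as_matrix()[:2,:2]@(p[:2]-BOX)).round(1)
for n,v in(('t2',[t2]),('t5',[t]),('b1',[w]),('b2',[c])):
  for fl in(5,15,25):
    p,f=fitcover(v,B,fl,half=48); print(n,fl,bx(p),round(f,3))
x=lambda i:cv2.resize(i['img'][90:210,150:310],(400,300))
cv2.imwrite('pics/v7.png',np.vstack([np.hstack([x(s2),x(s)]),np.hstack([cv2.resize(c['img'],(400,300)),cv2.resize(t['img'][170:305,120:300],(400,300))])]))
E
python3 chk.py
```

```text
t2 5 [36.8 -1.3] 0.084
t2 15 [34.9 -0.9] 0.097
t2 25 [33.1 -0.7] 0.103
t5 5 [31.2  8.7] 0.114
t5 15 [29.4  9.2] 0.126
t5 25 [27.5  9.4] 0.133
b1 5 [26.7  7.6] 0.088
b1 15 [26.4 12.3] 0.115
b1 25 [25.6 15.3] 0.113
b2 5 [26.8  7.7] 0.109
b2 15 [27.2  8.8] 0.148
b2 25 [28.6 15.5] 0.141
```

View pics/v7.png

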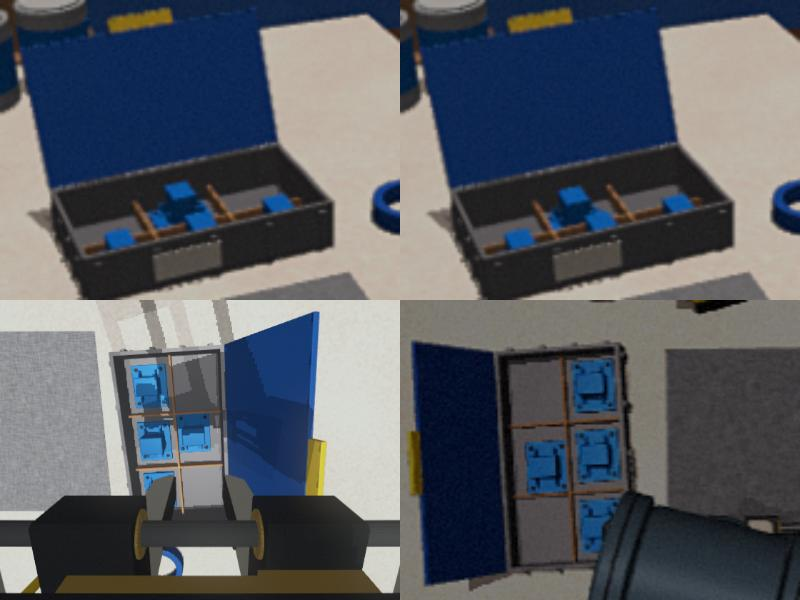

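The earlier top view had the cover at (36.8, -1.3); it is now at about (27, 8). It was knocked, probably by the scripted disturbance. It still looks flat, but it sits in the cell's corner, so I'll re-grip it above divider height and re-seat it at the centre.

```bash
cat > re.sh <<'E'
E
rm re.sh; python3 - <<'E'
from job import *
a=cell(27.3,8.3); b=cell(36.5,0)
robot.move_gripper(.5); psi=BY-np.pi
robot.move_ptp([588,-150,200],ori(-.39)); 
robot.move_ptp([*a,120],ori(psi)); print(robot.current_qpos().round(2))
print('hit',robot.move_linear([*a,26],speed=50,f_stop=5),robot.current_tcp_pos().round(1))
robot.move_gripper(0); print('width',robot.current_gripper_width())
robot.move_linear([*a,62],speed=60); robot.move_linear([*b,62],speed=60); print('width',robot.current_gripper_width())
print('hit',robot.move_linear([*b,22],speed=25,f_stop=4),robot.current_tcp_pos().round(1),robot.current_gripper_width())
robot.move_gripper(.45); robot.move_linear([*b,120],speed=80); print(robot.current_t())
robot.move_ptp([*b-[0,30],240],ori(psi))
E
sed -i "s/'b2'/'b3'/g;s/('t2',\[t2\]),//;s/top5/top6/;s/side5/side6/" chk.py; python3 chk.py
```

```text
[ 0.24  0.38  1.62 -0.    1.14 -2.97]
hit False [517.6 238.6  26.3]
width 0.2781972968485095
width 0.2774120771597393
hit True [525.1 248.2  26.1] 0.2794900800161028
89.6083
t5 5 [38.7 -1.3] 0.079
t5 15 [36.9 -1.1] 0.092
t5 25 [35.1 -0.9] 0.1
b1 5 [26.7  7.6] 0.088
b1 15 [26.4 12.3] 0.115
b1 25 [25.6 15.3] 0.113
b3 5 [36.1 -0.7] 0.088
b3 15 [36.4  0.7] 0.126
b3 25 [36.9  2.1] 0.167
```

View pics/v7.png

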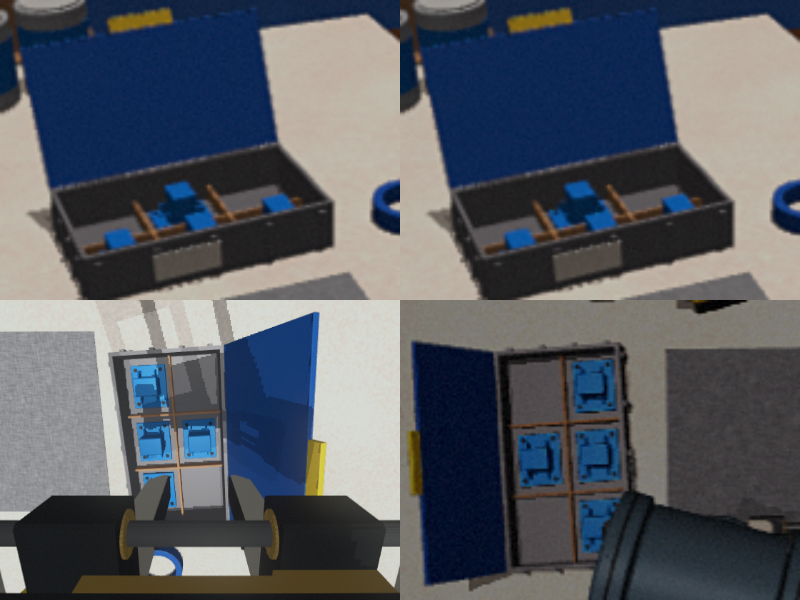

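The cover is re-seated at (36, -1), and the floor contact height matches the grip height, so it is flat. Now shut the lid by pushing its outer face with closed fingers along the arc.

```bash
cat > lid.py <<'E'
from job import *
h=10; r=np.linspace(0,168,200)
def pose(th,rt=140,extra=0):
    x=76.5-r*np.cos(th)+8*np.sin(th); z=55.5+r*np.sin(th)+8*np.cos(th)
    zt=55.5+rt*np.sin(th)+8*np.cos(th); i=z>=zt-1e-6
    xx=x[i].max() if th>.15 else 76.5-rt*np.cos(th)
    return [*cell(xx+h+extra,0),zt]
robot.move_gripper(0)
P=pose(2.0,extra=25); o=ori(BY)
robot.move_ptp([P[0],P[1],330],o)
print('down',robot.move_linear(P,o,speed=100,f_stop=5))
for th in np.r_[np.arange(2.0,.19,-.09),.15,.1,.05,.02]:
    hit=robot.move_linear(pose(th),o,speed=100,f_stop=20)
    if hit: print('stop at',th,robot.current_tcp_pos().round(1)); break
p=robot.current_tcp_pos(); print(p.round(1),robot.current_contact_force().round(1))
if not hit: print('press',robot.move_linear([p[0],p[1],57],speed=20,f_stop=12),robot.current_tcp_pos().round(1),robot.current_contact_force().round(1))
save(robot.get_image('side'),'side8')
p=robot.current_tcp_pos(); robot.move_linear([p[0],p[1],250]); robot.move_ptp([350,-150,420],ori(np.pi))
s=cam('side','side9'); t=cam('top','top9'); print(robot.current_t())
x=lambda i:cv2.resize(i['img'][60:300,120:440],(400,300))
cv2.imwrite('pics/v8.png',np.vstack([np.hstack([x(cv2 and {'img':cv2.imread('pics/side8.png')}),x(s)]),np.hstack([cv2.resize(t['img'][120:330,120:400],(400,300)),cv2.resize(t['img'][180:270,350:470],(400,300))])]))
E
python3 lid.py
```

```text
down False
[530.5 158.4  66. ] [ 0.5 -0.2 -0.3]
press True [531.  158.4  61.7] [-1.8  0.4  8.4]
108.35
```

View pics/v8.png

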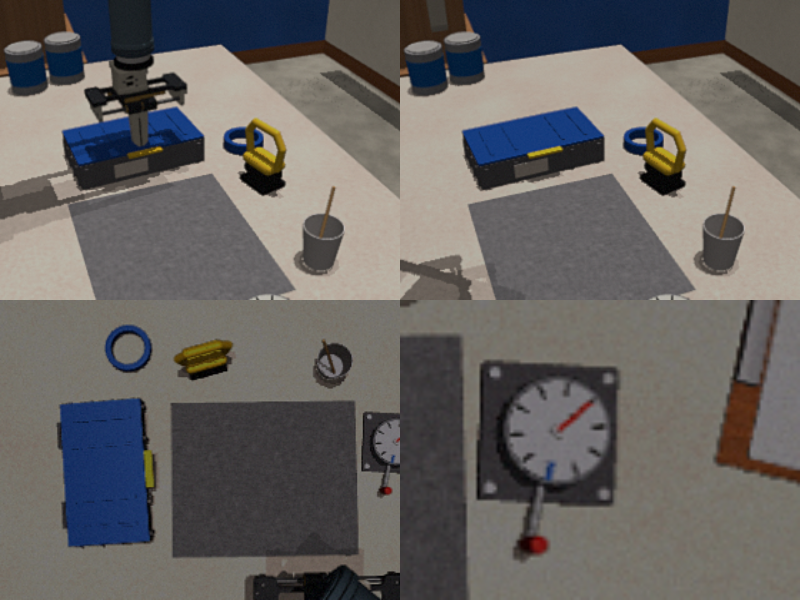

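The lid is flat on the rim: the press stopped at z = 61.7 mm, and the shut outer face is at 61.5 mm. The pointer is on the fourth tick, the lever is at rest, the cup, roller and tape are in place, and the robot is clear of everything.

```bash
python3 -c "
from bench import robot
print(robot.current_contact_force().round(1)); robot.hand_in()"
```

```text
[-0.1  0.3 -0.9]
the job is handed in; nothing more can be done
```

I packed all four covers, one to a cell, logged four full lever strokes, shut the lid and handed the job in at about 108 s. No verdict is reported back.

**Covers:** the one in the middle back cell was knocked about 13 mm into its cell's corner during the run. I re-gripped it and re-seated it at the centre; floor contact came at 26.1 mm against 26.3 mm when gripped. The last measured positions of all four covers were within about 2 mm of their cell centres.

**Counter:** the close view before shutting the lid put the pointer at 2.50 rad (2.513 expected for four), and the last top view still shows it on the fourth tick, with the lever at rest. Two other pointer readings disagreed slightly, at 2.43 and 2.44 rad. They came from a slanted view and the coarse top camera, and are still within the 0.2 rad tolerance.

**Lid:** pressing on the lid stopped at 61.7 mm; fully shut is 61.5 mm. The last pictures show it flat, and the cup, roller and tape look undisturbed, though I did not measure them.

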